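Set the stock flip tags on the optics bench

TASK

Each blue bin of optics parts has a flip tag standing in front of it, red on one face and green on the other. With a fingertip, gently push tags over on their hinges until every full bin's tag rests with its green face up and the tag of the bin that has nearly run out rests with its red face up. Only push the tags, and leave the loose things around them where they stand.

Things in the scene. Friction and masses are not known exactly. Their poses are not given: they have to be found in the camera images.
- board: Black breadboard plate, 360 (x) x 470 (y) x 10 mm thick, fixed to the steel optical table. Origin: centre of its underside, on the table top. Its x axis points away from the robot, y to the robot's left. On it: a row of four flip tags (each red on one face, green on the other) and beyond it a row of four blue bins, one straight behind each tag; a loose lens mount at each end of the tag row.
- stand_a: Fixed aluminium stand of a flip tag: 66 (x) x 64 (y) mm base, side cheeks (60 mm long, outer faces 64 mm apart) up to 41 mm. Origin: centre of its underside, 10 mm above the table (on the board). x axis points away from the robot to its bin, whose centre is 155 to 185 mm on along x and within 20 mm sideways; rows are pitched 84 mm. The tag's hinge line runs along y, 35 mm above the origin.
- stand_b: Fixed aluminium stand of a flip tag: 66 (x) x 64 (y) mm base, side cheeks (60 mm long, outer faces 64 mm apart) up to 41 mm. Origin: centre of its underside, 10 mm above the table (on the board). x axis points away from the robot to its bin, whose centre is 155 to 185 mm on along x and within 20 mm sideways; rows are pitched 84 mm. The tag's hinge line runs along y, 35 mm above the origin.
- stand_c: Fixed aluminium stand of a flip tag: 66 (x) x 64 (y) mm base, side cheeks (60 mm long, outer faces 64 mm apart) up to 41 mm. Origin: centre of its underside, 10 mm above the table (on the board). x axis points away from the robot to its bin, whose centre is 155 to 185 mm on along x and within 20 mm sideways; rows are pitched 84 mm. The tag's hinge line runs along y, 35 mm above the origin.
- stand_d: Fixed aluminium stand of a flip tag: 66 (x) x 64 (y) mm base, side cheeks (60 mm long, outer faces 64 mm apart) up to 41 mm. Origin: centre of its underside, 10 mm above the table (on the board). x axis points away from the robot to its bin, whose centre is 155 to 185 mm on along x and within 20 mm sideways; rows are pitched 84 mm. The tag's hinge line runs along y, 35 mm above the origin.
- tag_a (a joint): Angle (rad) of stand_a's tag, a plate 52 mm wide, 3 mm thick, with an 8 mm round bead on its free edge, centred 55 mm from the hinge. 0: leans to the robot (stand's -x), red up. 2.27: leans away, green up. At both stops it slopes 25 deg up from level: bead 58 mm above the stand's origin, 50 mm out. 30 g; past upright it falls over by itself. Push the bead inwards, rising along its arc; a level push may jam.
- tag_b (a joint): Angle (rad) of stand_b's tag, a plate 52 mm wide, 3 mm thick, with an 8 mm round bead on its free edge, centred 55 mm from the hinge. 0: leans to the robot (stand's -x), red up. 2.27: leans away, green up. At both stops it slopes 25 deg up from level: bead 58 mm above the stand's origin, 50 mm out. 30 g; past upright it falls over by itself. Push the bead inwards, rising along its arc; a level push may jam.
- tag_c (a joint): Angle (rad) of stand_c's tag, a plate 52 mm wide, 3 mm thick, with an 8 mm round bead on its free edge, centred 55 mm from the hinge. 0: leans to the robot (stand's -x), red up. 2.27: leans away, green up. At both stops it slopes 25 deg up from level: bead 58 mm above the stand's origin, 50 mm out. 30 g; past upright it falls over by itself. Push the bead inwards, rising along its arc; a level push may jam.
- tag_d (a joint): Angle (rad) of stand_d's tag, a plate 52 mm wide, 3 mm thick, with an 8 mm round bead on its free edge, centred 55 mm from the hinge. 0: leans to the robot (stand's -x), red up. 2.27: leans away, green up. At both stops it slopes 25 deg up from level: bead 58 mm above the stand's origin, 50 mm out. 30 g; past upright it falls over by itself. Push the bead inwards, rising along its arc; a level push may jam.
- bin_full_posts: Blue open bin, 100 (x) x 70 (y) x 55 mm high, fixed on the board. Origin: centre of its underside. Full: bright steel posts stand in it to 10 mm above the rim.
- bin_full_holders: Blue open bin, 100 (x) x 70 (y) x 55 mm high, fixed on the board. Origin: centre of its underside. Full: black post holders stand in it to 5 mm above the rim.
- bin_full_rings: Blue open bin, 100 (x) x 70 (y) x 55 mm high, fixed on the board. Origin: centre of its underside. Full: brass mounting rings on edge fill it to 5 mm above the rim.
- bin_low: Blue open bin, 100 (x) x 70 (y) x 55 mm high, fixed on the board. Origin: centre of its underside. Not full: all but run out, one steel post lies on its floor.
- lens_mount_1: Loose lens mount with green glass, 42 mm round foot, 95 mm tall, standing on the board at the left end of the tag row. Origin: centre of its underside. Leave alone.
- lens_mount_2: Loose lens mount with amber glass, 42 mm round foot, 95 mm tall, standing on the board at the right end of the tag row. Origin: centre of its underside. Leave alone.
- controller: Loose red controller box, 150 x 100 x 52 mm, on the table to the right. Leave alone.
- screwdriver: Loose screwdriver, 160 mm long, lying on the table to the left. Leave alone.
- wipes_jar: Loose jar with white cap, 64 mm across, 90 mm tall, on the table to the left. Leave alone.
- filter_cell: Loose round black filter cell, 48 mm across, 16 mm high, on the table to the right. Leave alone.
- goggle_case: Loose yellow case, 90 x 170 x 60 mm, on the table to the right. Leave alone.

How it is judged:
By the outcome, as a careful person would: the job done as asked, in the order asked, and still so for the second after the job is handed in, with the robot touching nothing.
It also fails if it takes over 72 s, if anything falls off the work surface, if the arm or the gripper's body presses on something with over 40 N, if the wrist force passes 120 N, or if a joint passes its speed limit or range.

ROBOT

A 7-joint arm with a two-finger parallel gripper is mounted at the origin on the work surface. World frame = base frame: x ahead of the robot, y to its left, z up, the work surface at z = 0. Lengths are in m, angles in degrees, forces in N, time in s.
With the tool pointing down it reaches from about 0.4 to 0.75 m from the base axis. Payload 19.5 kg.
Tool frame: the origin (TCP) lies midway between the tips of the shut fingers; the grasp point (between the pads) lies arm.tcp_to_grasp behind it (arm.tcp_to_grasp is the distance from the TCP to the grasp point, in m); y points along the fingers, x is the direction in which the jaws open and shut, and the axes are right-handed (so a half turn about y gives the same grasp; the last joint's range is limited). The gripper opens to 85 mm and grips with 20 to 120 N. Pads are 22 mm wide; open, the fingers measure 114 mm over their backs; the gripper's body (76 mm by 85 mm) begins 54 mm behind the grasp point. The pads swing forward as they close: fully open they stand 13 mm farther back than shut.
Start: joints at [66.137, 40.479, -1.581, 85.061, 1.261, 54.483, -4.326], TCP at [0.21, -0.535, 0.209] pointing down, gripper open.
Joint ranges: [-155.06, 155.06], [-18.47, 123.98], [-90, 86.84], [0, 140.48], [-83.41, 263.41], [0, 116], [-161.91, 161.91]. Speed limits (degrees/s): [108.29, 108.29, 147.25, 147.25, 172.46, 172.46, 172.46].

INTERFACE

Orientations are given as a 3x3 rotation matrix whose columns are the frame's x, y, z axes.
In Python, from bench import monitor, cams, ticket, arm gives the robot as it stands.
- The arm moves only by the shell command python3 -m pendant 'ROWS' [FORCE]. ROWS is JSON, a list of rows, each an object of numbers: "tx", "ty", "tz": the shift along the tool's x, y, z in units of 30 mm (1.0 is 30 mm); "spin": the turn about the tool's y in units of 8 degrees (1.0 is 8 degrees); "fingers": the opening, from -1 (shut) to 1 (fully open). A call has 1 to 10 rows; each row shifts and turns the commanded pose from where the row before left it, along the tool's axes as they then stand; what a row does not reach is not made up. A row lasts 1/10 s, in which the tool goes at most 50 mm and 8.59 degrees, less where a joint would pass 70% of its speed; a pose out of reach is approached as far as the arm can. A call is refused whole if a number of a shift passes 1 or a number of a turn 1, either way. A call with a gripper value outside its range is refused whole. The fingers move at their own pace and stop on an object; FORCE is the grip in N (left out, the last holds). Time passes only in rows, so rows that do not move let the fingers close. It gives the time, the measured TCP pose, the force and the opening at its end, in the units of the state.
- monitor.observe(): the state, without advancing time (a new reading comes with each control period).
- cams.grab_frame(name): name is "scene" or "top"; returns the picture (400x640x3 uint8, red, green, blue); there is no depth.
- cams.camera_model(name): a dict with "K" (3x3 intrinsics, pixels), "k1" (the pictures are not rectified: a ray, as slopes to the right and down, at radius r is drawn at 1 + k1 r^2 times it, then the intrinsics apply), "pose" (4x4, takes a point from camera to world coordinates). Camera axes: x right, y down, z forward; pixel columns grow to the right and rows downward; lengths in m; the calibration is good to about 2 mm. A picture is of the moment at which its call begins. camera_model takes no time and is no camera call.
- ticket.finish_job(): hands the job in, once; it reports no verdict.
The state is a dict: "time": time; "q": joint angles; "dq": joint speeds; "joint_efforts": joint torques, N m; "position": TCP position; "tcp_rot": TCP orientation; "contact_force": force on the tool from outside, world axes, zero at the start; "wrist_torque": the same for the moment, N m; "opening": finger opening in m.
Only numpy, scipy, OpenCV 4.12 (cv2) and the standard library are available. Lean on these libraries where they do the work, as an engineer would, in place of code of your own. Each camera call takes 0.05 s, during which the arm holds its last target.

## Working session

There is one attempt and no reset: what is moved stays moved. The work goes in short steps, Python scripts to look and compute and a shell command to move; the robot and the scene stay as the last step left them, time stands still between calls to the robot, and variables do not carry over. Pictures are saved under pics/ and viewed, and the job is handed in when it is done.

```bash
ls; mkdir -p pics; python3 - <<'E'
from bench import monitor,cams,ticket,arm
import cv2
for n in("scene","top"):
    cv2.imwrite(f"pics/{n}0.png",cams.grab_frame(n)[:,:,::-1])
    m=cams.camera_model(n);print(n,m)
s=monitor.observe();print(s);print(arm.tcp_to_grasp)
E
```

```text
pics
scene {'K': array([[466.6409691 ,   0.        , 312.79821838],
       [  0.        , 466.6409691 , 205.08862812],
       [  0.        ,   0.        ,   1.        ]]), 'k1': -0.09480162084103583, 'pose': array([[ 0.70793668,  0.42092717, -0.56713841,  1.34306137],
       [ 0.70619079, -0.40939968,  0.57765601, -0.82533162],
       [ 0.01096483, -0.8094518 , -0.58708394,  0.88149537],
       [ 0.        ,  0.        ,  0.        ,  1.        ]])}
top {'K': array([[506.88625045,   0.        , 308.26368012],
       [  0.        , 506.88625045, 195.77489229],
       [  0.        ,   0.        ,   1.        ]]), 'k1': -0.008494266262211073, 'pose': array([[-0.01807907, -0.99129044,  0.13044698,  0.321156  ],
       [-0.99965997,  0.01546937, -0.02099153,  0.00795692],
       [ 0.01879077, -0.13078213, -0.99123304,  1.83316974],
       [ 0.        ,  0.        ,  0.        ,  1.        ]])}
{'time': 0.1, 'q': array([66.13853237, 40.50794519, -1.58135192, 85.08094421,  1.26093596,
       54.48151612, -4.32603766]), 'dq': array([-0.09798289, -0.13790665, -0.10014893, -0.08260199,  0.07948429,
       -0.01312275, -0.05472716]), 'joint_efforts': array([ 2.56667910e-03, -8.84296632e+01,  1.23729263e+00, -2.36457109e+01,
        1.71363732e-02,  5.02207971e-03, -2.13577636e-05]), 'position': array([ 0.21037981, -0.53486813,  0.20900177]), 'tcp_rot': array([[ 3.66037798e-01, -3.79425395e-04,  9.30599907e-01],
       [-9.30599524e-01,  8.44833005e-04,  3.66037992e-01],
       [-9.25085625e-04, -9.99999571e-01, -4.38522786e-05]]), 'contact_force': array([-0.53846882,  0.00122825,  0.33981673]), 'wrist_torque': array([-0.00924214,  0.02512538,  0.0121046 ]), 'opening': 0.08523494457251427}
0.0187
```

View pics/scene0.png

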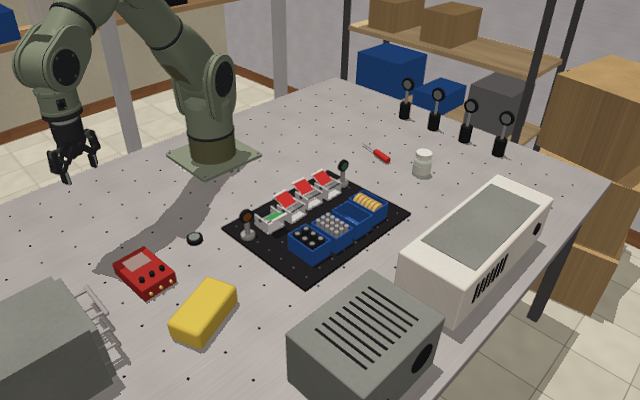

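View pics/top0.png

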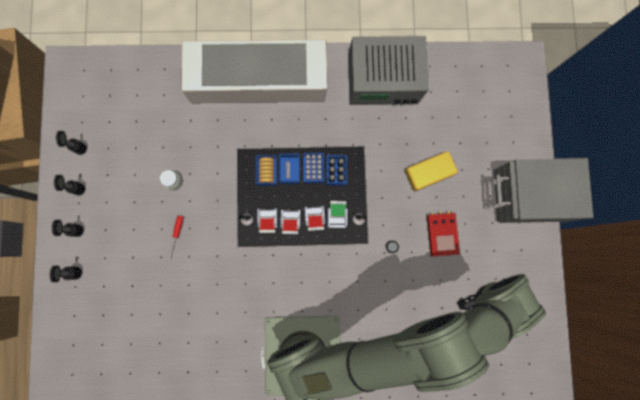

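```bash
python3 - <<'E'
import cv2
a=cv2.imread("pics/top0.png")[140:255,230:375];cv2.imwrite("pics/t1.png",cv2.resize(a,None,fx=5,fy=5,interpolation=cv2.INTER_CUBIC))
a=cv2.imread("pics/scene0.png")[150:295,215:415];cv2.imwrite("pics/s1.png",cv2.resize(a,None,fx=4,fy=4,interpolation=cv2.INTER_CUBIC))
E
```

```text
(no output)
```

View pics/t1.png

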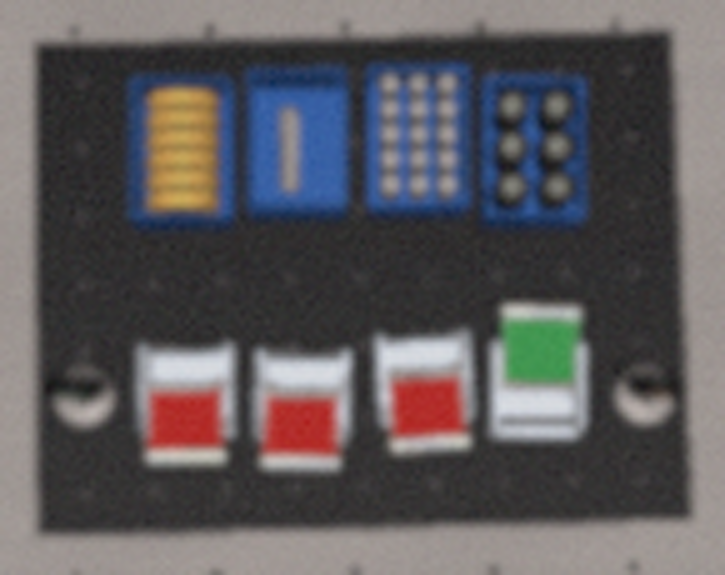

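View pics/s1.png

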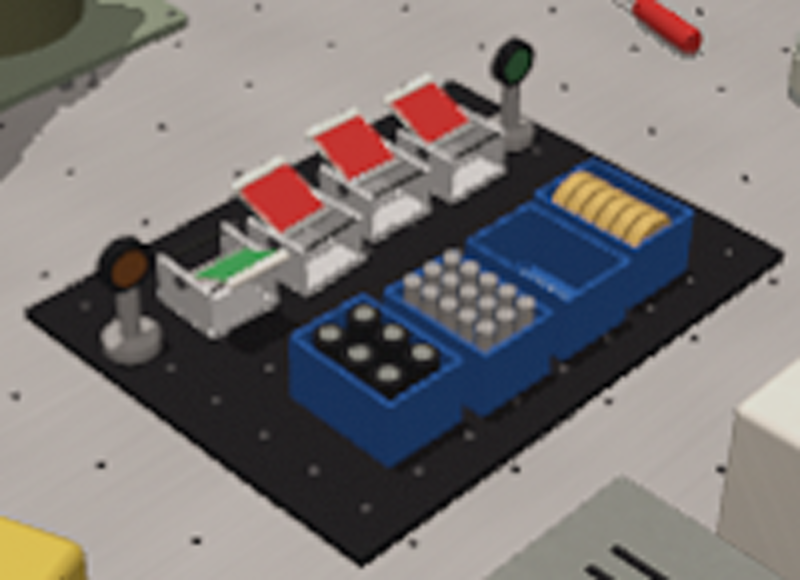

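```bash
cat > h.py <<'E'
import numpy as np,cv2
from bench import monitor,cams,arm
def w2p(n,P):
    m=cams.camera_model(n);T=np.linalg.inv(m["pose"]);r,_=cv2.Rodrigues(T[:3,:3])
    return cv2.projectPoints(np.float64(P).reshape(-1,1,3),r,T[:3,3],m["K"],np.array([m["k1"],0,0,0]))[0][:,0]
def p2w(n,uv,z):
    m=cams.camera_model(n);d=cv2.undistortPoints(np.float64(uv).reshape(-1,1,2),m["K"],np.array([m["k1"],0,0,0]))[:,0]
    R=m["pose"][:3,:3];o=m["pose"][:3,3];D=np.c_[d,np.ones(len(d))]@R.T
    return o+D*((z-o[2])/D[:,2])[:,None]
E
python3 - <<'E'
from h import *
f=lambda c:[((x+.5)/5-.5+230,(y+.5)/5-.5+140) for x,y in c]
np.set_printoptions(precision=4,suppress=True)
for nm,c,z in [("bead1",[(145,457),(227,457)],.068),("bead2",[(259,463),(342,463)],.068),("bead3",[(390,445),(471,441)],.068),("bead4",[(499,311),(582,313)],.068),
 ("cheek1 tops ends",[(140,343),(232,343)],.051),("cheek3",[(375,336),(467,330)],.051),
 ("cheek1 near",[(232,437)],.051),
 ("bins",[(182,150),(298,140),(418,138),(535,148)],.065),("mounts",[(85,398),(644,395)],.03),("board",[(38,45),(670,35),(690,515),(42,530)],.01)]:
    P=p2w("top",f(c),z);print(nm,P.tolist() if 0 else P[:,:2].round(4).tolist())
g=lambda c:[((x+.5)/4-.5+215,(y+.5)/4-.5+150) for x,y in c]
print("scene")
for nm,c in [("bead1",[(388,110),(433,78)]),("bead3",[(236,187),(285,160)])]:
    print(nm,p2w("scene",g(c),.068)[:,:2].round(4).tolist())
E
```

```text
bead1 [[0.4327, 0.1454], [0.4317, 0.0885]]
bead2 [[0.4272, 0.0663], [0.4262, 0.0086]]
bead3 [[0.4382, -0.025], [0.44, -0.0816]]
bead4 [[0.531, -0.1032], [0.5286, -0.1616]]
cheek1 tops ends [[0.5143, 0.1498], [0.5132, 0.085]]
cheek3 [[0.5166, -0.0161], [0.5198, -0.0813]]
cheek1 near [[0.4468, 0.0856]]
bins [[0.6496, 0.1184], [0.6556, 0.0362], [0.6558, -0.0488], [0.6474, -0.1317]]
mounts [[0.4778, 0.1908], [0.4734, -0.208]]
board [[0.7395, 0.2266], [0.7406, -0.2378], [0.3881, -0.2408], [0.3854, 0.2237]]
scene
bead1 [[0.4456, 0.0816], [0.4367, 0.1434]]
bead3 [[0.4421, -0.0784], [0.441, -0.0269]]
```

```bash
python3 -m pendant '[{"spin":0.9,"fingers":-1},{"spin":0.9},{"spin":0.88},{"tx":-0.5},{"tx":-1},{"tx":-1},{"tx":-1},{"tx":-1},{"tx":-1}]'
```

```text
validation failed for argument at $[0]...
```

```bash
python3 -m pendant '[{"tx":0,"ty":0,"tz":0,"spin":0.9,"fingers":-1},{"tx":0,"ty":0,"tz":0,"spin":0.9,"fingers":-1},{"tx":0,"ty":0,"tz":0,"spin":0.88,"fingers":-1},{"tx":-0.5,"ty":0,"tz":0,"spin":0,"fingers":-1},{"tx":-1,"ty":0,"tz":0,"spin":0,"fingers":-1}]'
```

```text
time: 0.6
position: [0.2101, -0.4902, 0.2087]
tcp_rot: [[-0.001, -0.001, 1.0], [-1.0, 0.0, -0.001], [-0.0, -1.0, -0.001]]
contact_force: [1.0, -0.4, 0.6]
opening: 0.0121
```

```bash
python3 -m pendant '[{"tx":-1,"ty":0,"tz":0.6,"spin":0,"fingers":-1},{"tx":-1,"ty":0,"tz":0.6,"spin":0,"fingers":-1},{"tx":-1,"ty":0,"tz":0.6,"spin":0,"fingers":-1},{"tx":-1,"ty":0,"tz":0.6,"spin":0,"fingers":-1},{"tx":-1,"ty":0,"tz":0.6,"spin":0,"fingers":-1},{"tx":-1,"ty":0,"tz":0.6,"spin":0,"fingers":-1},{"tx":-1,"ty":0,"tz":0.6,"spin":0,"fingers":-1},{"tx":-1,"ty":0,"tz":0.6,"spin":0,"fingers":-1},{"tx":-1,"ty":0,"tz":0.6,"spin":0,"fingers":-1},{"tx":-1,"ty":0,"tz":0.6,"spin":0,"fingers":-1}]'
```

```text
time: 1.6
position: [0.3908, -0.1886, 0.2093]
tcp_rot: [[0.001, -0.0, 1.0], [-1.0, 0.0, 0.001], [-0.0, -1.0, -0.0]]
contact_force: [-0.2, 0.3, -0.2]
opening: 0.0002
```

```bash
python3 -m pendant '[{"tx":-1,"ty":0,"tz":0,"spin":-0.1,"fingers":-1},{"tx":-1,"ty":0,"tz":0,"spin":-0.1,"fingers":-1},{"tx":-1,"ty":0,"tz":0,"spin":-0.1,"fingers":-1},{"tx":-0.8,"ty":0,"tz":0,"spin":0,"fingers":-1},{"tx":0,"ty":0,"tz":0,"spin":0,"fingers":-1},{"tx":0,"ty":0,"tz":0,"spin":0,"fingers":-1}]'; python3 -c "
from h import *
cv2.imwrite('pics/s2.png',cams.grab_frame('scene')[100:300,150:450,::-1].repeat(2,0).repeat(2,1))
s=monitor.observe();print(s['position'],s['q'])"
```

```text
time: 2.2
position: [0.388, -0.0759, 0.2094]
tcp_rot: [[0.043, -0.0, 0.999], [-0.999, -0.0, 0.043], [0.0, -1.0, -0.0]]
contact_force: [-0.0, 0.8, 0.0]
opening: -0.0003
[ 0.3879782  -0.07643711  0.2093875 ] [  0.46546128  26.69062442   9.49210963 119.58773403  -7.54085061
  34.27140575 -72.37476583]
```

View pics/s2.png

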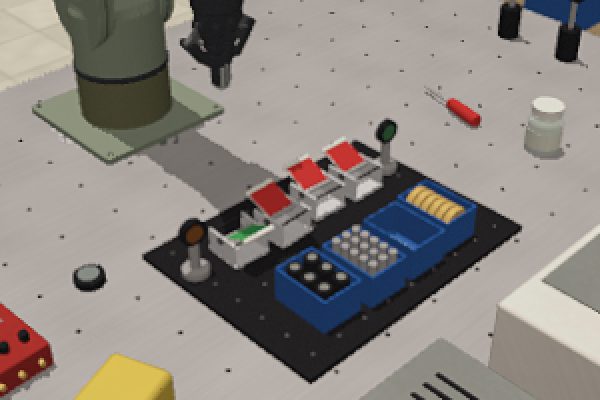

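```bash
python3 -m pendant '[{"tx":-0.7,"ty":0,"tz":0.4,"spin":0,"fingers":-1},{"tx":0,"ty":0.7,"tz":0,"spin":0,"fingers":-1},{"tx":0,"ty":0.9,"tz":0,"spin":0,"fingers":-1},{"tx":0,"ty":0.9,"tz":0,"spin":0,"fingers":-1},{"tx":0,"ty":0.9,"tz":0,"spin":0,"fingers":-1},{"tx":0,"ty":0.7,"tz":0,"spin":0,"fingers":-1},{"tx":0,"ty":0,"tz":0,"spin":0,"fingers":-1},{"tx":0,"ty":0,"tz":0,"spin":0,"fingers":-1}]'; python3 -c "
from h import *
cv2.imwrite('pics/s3.png',cams.grab_frame('scene')[150:270,200:380,::-1].repeat(4,0).repeat(4,1))
s=monitor.observe();print(s['position'],s['q'])"
```

```text
time: 3.05
position: [0.399, -0.0551, 0.0868]
tcp_rot: [[0.041, -0.001, 0.999], [-0.999, 0.0, 0.041], [-0.0, -1.0, -0.001]]
contact_force: [0.3, -0.8, 1.5]
opening: 0.0
[ 0.39928752 -0.05498982  0.08718244] [  1.35849305  41.7250034    3.37683057 127.35677356 -11.66662114
  11.16033584 -72.28281228]
```

View pics/s3.png

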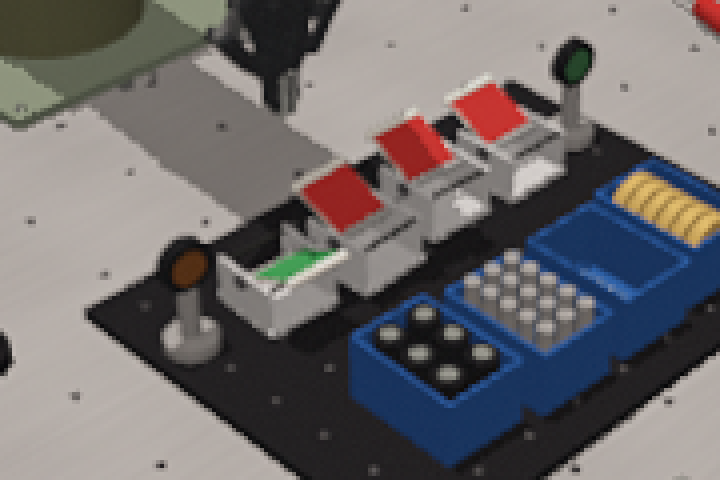

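```bash
python3 -m pendant '[{"tx":0,"ty":0.5,"tz":0,"spin":0,"fingers":-1},{"tx":0,"ty":0.5,"tz":0,"spin":0,"fingers":-1},{"tx":0,"ty":0,"tz":0.3,"spin":0,"fingers":-1},{"tx":0,"ty":0,"tz":0.2,"spin":0,"fingers":-1},{"tx":0,"ty":0,"tz":0.1,"spin":0,"fingers":-1}]'; python3 -c "
from h import *
a=cams.grab_frame('scene')[150:270,200:380,::-1];cv2.imwrite('pics/s4.png',a.repeat(4,0).repeat(4,1))
s=monitor.observe();print(s['position'],s['q'],s['contact_force'])
print(w2p('scene',[s['position'],[.44,-.025,.068],[.44,-.081,.068]]))"
```

```text
time: 3.6
position: [0.418, -0.0538, 0.0573]
tcp_rot: [[0.043, 0.002, 0.999], [-0.999, -0.0, 0.043], [0.0, -1.0, 0.002]]
contact_force: [-0.1, -0.0, 0.6]
opening: -0.0
[ 0.41813514 -0.05373009  0.05715229] [  1.5290552   46.14949453   2.5633931  125.10835416 -12.0802703
   8.85979562 -72.31367281] [-0.44063247  0.23612556 -0.00677337]
[[274.66223445 192.91833612]
 [286.12235619 189.25422265]
 [272.53446751 196.42861691]]
```

View pics/s4.png

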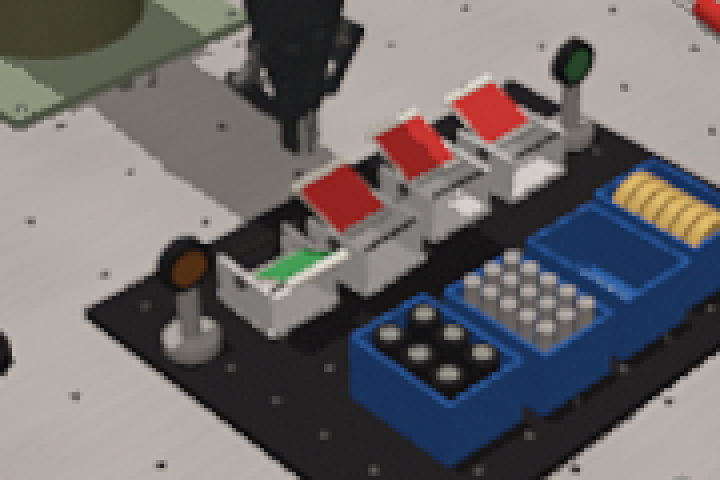

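```bash
python3 -c "
from h import *
a=cams.grab_frame('scene')[160:210,250:310,::-1];a=cv2.convertScaleAbs(a,alpha=1.6,beta=20)
b=cv2.resize(a,None,fx=10,fy=10,interpolation=cv2.INTER_CUBIC)
p=monitor.observe()['position']
for q in [p,p+[.011,.0,0],p+[0,0,.03]]:
  u=(w2p('scene',[q])[0]-[250,160]+.5)*10; cv2.circle(b,tuple(map(int,u)),3,(255,0,255),-1)
cv2.imwrite('pics/s5.png',b)"
```

```text
(no output)
```

View pics/s5.png

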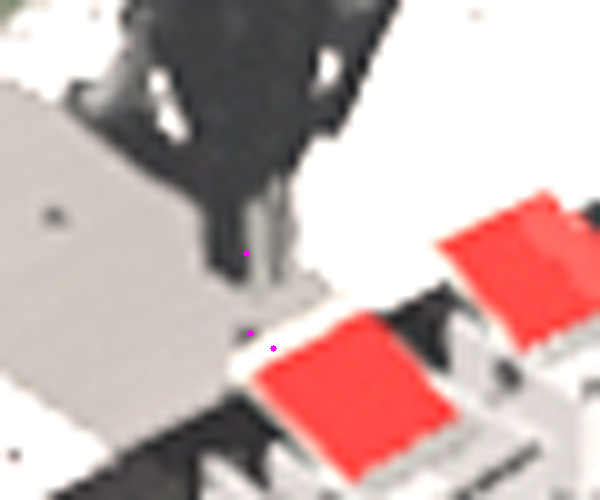

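```bash
python3 -c "
from h import *
p=monitor.observe()['position']
a=cams.grab_frame('top')[185:265,270:370,::-1]
b=cv2.resize(a,None,fx=7,fy=7,interpolation=cv2.INTER_CUBIC)
for q in [p,p+[0,0,.1]]:
  u=(w2p('top',[q])[0]-[270,185]+.5)*7; cv2.circle(b,tuple(map(int,u)),3,(255,0,255),-1)
cv2.imwrite('pics/t2.png',cv2.convertScaleAbs(b,alpha=1.6,beta=20))
a=cv2.imread('pics/scene0.png')[110:200,20:120]
b=cv2.resize(a,None,fx=6,fy=6,interpolation=cv2.INTER_CUBIC)
p=np.array([.2104,-.5349,.209]); X=np.array([.366,-.93,0])
for q in [p,p+.0425*X,p-.0425*X,p+.0425*X+[0,0,.013],p-.0425*X+[0,0,.013]]:
  u=(w2p('scene',[q])[0]-[20,110]+.5)*6; cv2.circle(b,tuple(map(int,u)),3,(255,0,255),-1)
cv2.imwrite('pics/s6.png',cv2.convertScaleAbs(b,alpha=1.6,beta=20))
"
```

```text
(no output)
```

View pics/t2.png

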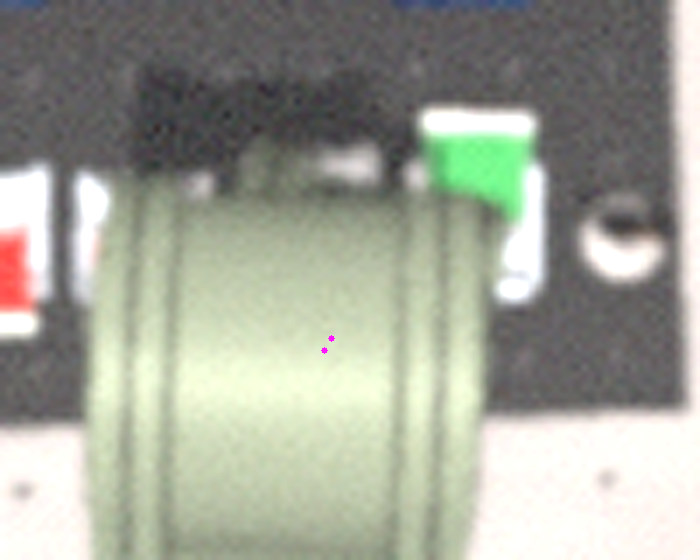

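View pics/s6.png

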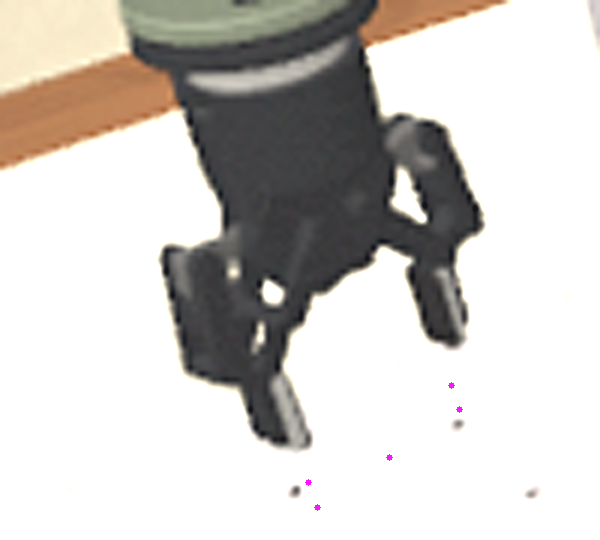

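```bash
python3 -m pendant '[{"tx":0,"ty":0,"tz":-0.4,"spin":0,"fingers":-1},{"tx":0,"ty":0.4,"tz":0,"spin":0,"fingers":-1},{"tx":0,"ty":0.4,"tz":0,"spin":0,"fingers":-1},{"tx":0,"ty":0,"tz":0,"spin":0,"fingers":-1},{"tx":0,"ty":0,"tz":0,"spin":0,"fingers":-1}]'; python3 -c "
from h import *
a=cams.grab_frame('scene')[160:210,250:310,::-1];a=cv2.convertScaleAbs(a,alpha=1.6,beta=20)
b=cv2.resize(a,None,fx=10,fy=10,interpolation=cv2.INTER_CUBIC)
s=monitor.observe();p=s['position'];print(s['q'],p)
for q in [p,p+[0,.0,.019],p+[0.011,.0,.019]]:
  u=(w2p('scene',[q])[0]-[250,160]+.5)*10; cv2.circle(b,tuple(map(int,u)),3,(255,0,255),-1)
cv2.imwrite('pics/s7.png',b)"
```

```text
time: 4.25
position: [0.4048, -0.0543, 0.0327]
tcp_rot: [[0.042, -0.0, 0.999], [-0.999, 0.0, 0.042], [-0.0, -1.0, -0.0]]
contact_force: [-0.0, -0.3, -0.1]
opening: 0.0001
[  2.73877151  49.20119881   0.73911855 128.22336484 -12.35030077
   2.6331475  -72.01203297] [ 0.40500128 -0.05427221  0.03292236]
```

View pics/s7.png

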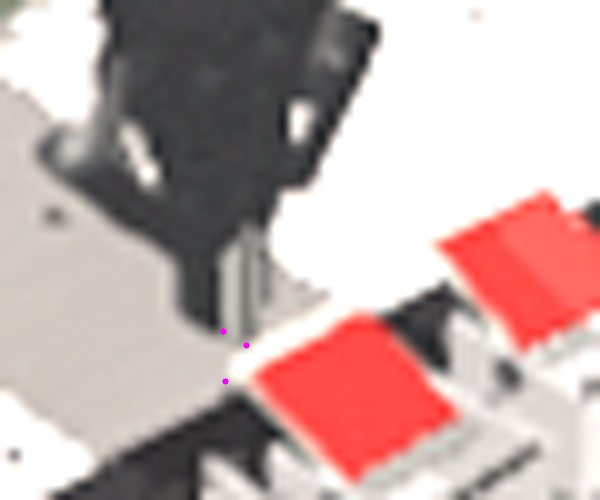

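```bash
python3 -m pendant '[{"tx":0,"ty":0,"tz":0.25,"spin":0,"fingers":-1},{"tx":0,"ty":0,"tz":0.25,"spin":0,"fingers":-1},{"tx":0,"ty":-0.1,"tz":0.1,"spin":0,"fingers":-1},{"tx":0,"ty":-0.16,"tz":0.1,"spin":0,"fingers":-1},{"tx":0,"ty":-0.16,"tz":0.1,"spin":0,"fingers":-1},{"tx":0,"ty":-0.14,"tz":0.1,"spin":0,"fingers":-1},{"tx":0,"ty":-0.12,"tz":0.12,"spin":0,"fingers":-1},{"tx":0,"ty":-0.12,"tz":0.12,"spin":0,"fingers":-1}]'; python3 -c "
from h import *
a=cams.grab_frame('scene')[150:220,240:340,::-1];a=cv2.convertScaleAbs(a,alpha=1.6,beta=20)
b=cv2.resize(a,None,fx=7,fy=7,interpolation=cv2.INTER_CUBIC)
s=monitor.observe();p=s['position'];print(s['q'],p)
cv2.imwrite('pics/s8.png',b)"
```

```text
time: 5.1
position: [0.4395, -0.0528, 0.0568]
tcp_rot: [[0.042, 0.0, 0.999], [-0.999, 0.0, 0.042], [-0.0, -1.0, 0.0]]
contact_force: [-0.7, -0.2, -0.2]
opening: 0.0002
[  0.66627852  46.74434432   3.62377394 120.82051928 -12.11868793
  12.7034205  -72.58302549] [ 0.44025033 -0.05273009  0.05715538]
```

View pics/s8.png

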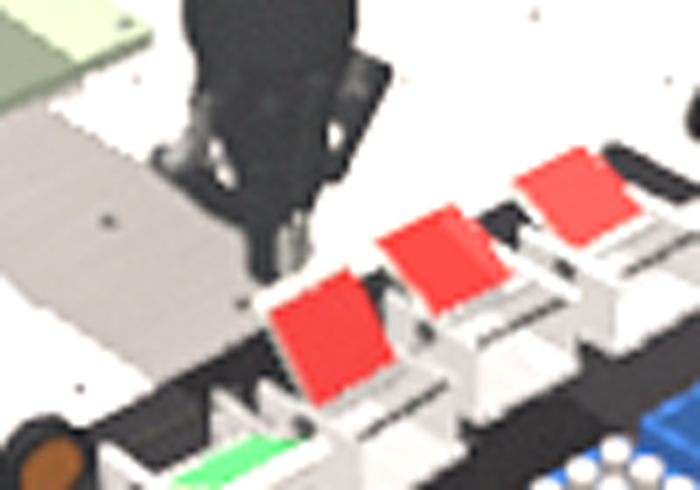

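```bash
python3 -m pendant '[{"tx":0,"ty":-0.06,"tz":0.15,"spin":0,"fingers":-1},{"tx":0,"ty":-0.07,"tz":0.15,"spin":0,"fingers":-1},{"tx":0,"ty":-0.07,"tz":0.15,"spin":0,"fingers":-1},{"tx":0,"ty":-0.07,"tz":0.18,"spin":0,"fingers":-1},{"tx":0,"ty":-0.05,"tz":0.2,"spin":0,"fingers":-1}]'; python3 -c "
from h import *
a=cams.grab_frame('scene')[150:220,240:340,::-1];a=cv2.convertScaleAbs(a,alpha=1.6,beta=20)
b=cv2.resize(a,None,fx=7,fy=7,interpolation=cv2.INTER_CUBIC)
cv2.imwrite('pics/s9.png',b)"
```

```text
time: 5.65
position: [0.4646, -0.0517, 0.0662]
tcp_rot: [[0.042, 0.0, 0.999], [-0.999, 0.0, 0.042], [-0.0, -1.0, 0.0]]
contact_force: [-0.4, -0.8, -0.1]
opening: 0.0001
```

View pics/s9.png

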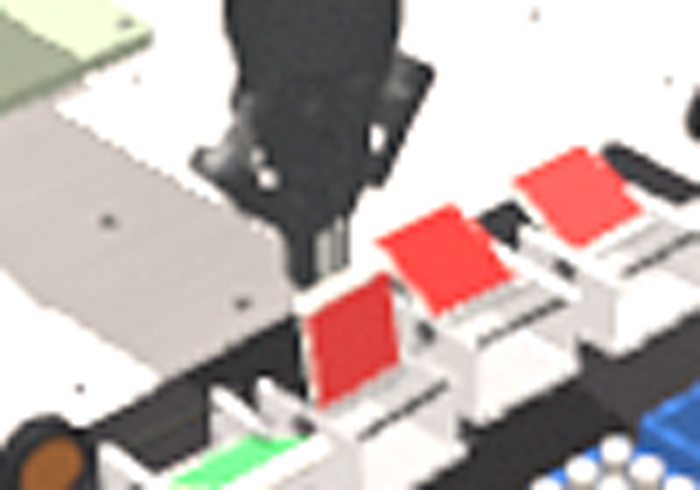

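```bash
python3 -m pendant '[{"tx":0,"ty":-0.04,"tz":0.2,"spin":0,"fingers":-1},{"tx":0,"ty":-0.02,"tz":0.2,"spin":0,"fingers":-1},{"tx":0,"ty":0,"tz":0.2,"spin":0,"fingers":-1},{"tx":0,"ty":0,"tz":0.2,"spin":0,"fingers":-1},{"tx":0,"ty":0,"tz":0.1,"spin":0,"fingers":-1},{"tx":0,"ty":0,"tz":0,"spin":0,"fingers":-1}]'; python3 -c "
from h import *
a=cams.grab_frame('scene')[150:220,240:340,::-1];a=cv2.convertScaleAbs(a,alpha=1.6,beta=20)
b=cv2.resize(a,None,fx=7,fy=7,interpolation=cv2.INTER_CUBIC)
cv2.imwrite('pics/s10.png',b)"
```

```text
time: 6.3
position: [0.4913, -0.0505, 0.0677]
tcp_rot: [[0.043, -0.0, 0.999], [-0.999, 0.0, 0.043], [-0.0, -1.0, -0.0]]
contact_force: [-0.0, 0.7, 0.0]
opening: -0.0002
```

View pics/s10.png

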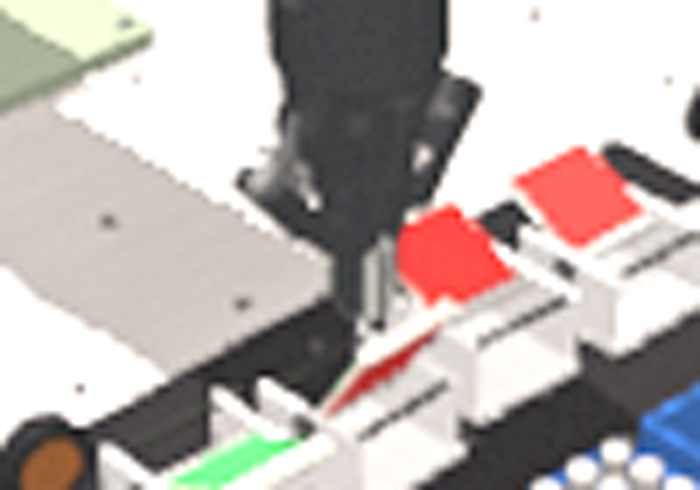

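```bash
python3 -m pendant '[{"tx":0,"ty":-0.3,"tz":0,"spin":0,"fingers":-1},{"tx":0,"ty":-0.8,"tz":-0.2,"spin":0,"fingers":-1},{"tx":0,"ty":-0.8,"tz":-0.8,"spin":0,"fingers":-1},{"tx":0,"ty":-0.3,"tz":-0.9,"spin":0,"fingers":-1},{"tx":0,"ty":0,"tz":-0.9,"spin":0,"fingers":-1},{"tx":0,"ty":0,"tz":0,"spin":0,"fingers":-1}]'; python3 -c "
from h import *
a=cams.grab_frame('scene')[150:220,240:340,::-1];a=cv2.convertScaleAbs(a,alpha=1.6,beta=20)
b=cv2.resize(a,None,fx=7,fy=7,interpolation=cv2.INTER_CUBIC)
cv2.imwrite('pics/s11.png',b)"
```

```text
time: 6.95
position: [0.4045, -0.0544, 0.1349]
tcp_rot: [[0.042, -0.001, 0.999], [-0.999, 0.0, 0.042], [-0.0, -1.0, -0.001]]
contact_force: [1.2, 0.1, 1.3]
opening: -0.0002
```

View pics/s11.png

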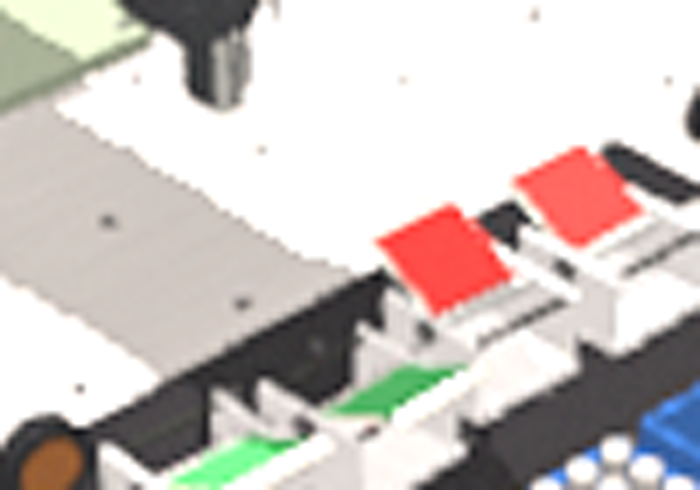

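```bash
python3 -m pendant '[{"tx":-0.5,"ty":0,"tz":0,"spin":0.42,"fingers":-1},{"tx":-0.9,"ty":0,"tz":0,"spin":0,"fingers":-1},{"tx":-0.95,"ty":0,"tz":0,"spin":0,"fingers":-1},{"tx":-0.95,"ty":0,"tz":0,"spin":0,"fingers":-1},{"tx":-0.9,"ty":0,"tz":0,"spin":0,"fingers":-1},{"tx":-0.9,"ty":0,"tz":-0.2,"spin":0,"fingers":-1},{"tx":-0.5,"ty":0,"tz":0,"spin":0,"fingers":-1},{"tx":0,"ty":0,"tz":0,"spin":0,"fingers":-1},{"tx":0,"ty":0,"tz":0,"spin":0,"fingers":-1}]';python3 -c "
from h import *
print(monitor.observe()['q'])"
```

```text
time: 7.9
position: [0.4033, 0.1137, 0.134]
tcp_rot: [[-0.016, 0.0, 1.0], [-1.0, -0.0, -0.016], [0.0, -1.0, 0.0]]
contact_force: [-0.1, -0.5, -0.6]
opening: -0.0001
[-26.97733841  36.94975841  11.72866242 121.70388392 -18.24310312
  22.94761243 -91.58893204]
```

```bash
python3 -m pendant '[{"tx":0,"ty":0.6,"tz":-0.15,"spin":0,"fingers":-1},{"tx":0,"ty":0.8,"tz":0,"spin":0,"fingers":-1},{"tx":0,"ty":0.8,"tz":0,"spin":0,"fingers":-1},{"tx":0,"ty":0.7,"tz":0,"spin":0,"fingers":-1},{"tx":0,"ty":0.45,"tz":0,"spin":0,"fingers":-1},{"tx":0,"ty":0,"tz":0,"spin":0,"fingers":-1},{"tx":0,"ty":0,"tz":0,"spin":0,"fingers":-1}]'; python3 -c "
from h import *
a=cams.grab_frame('scene')[130:200,270:370,::-1];a=cv2.convertScaleAbs(a,alpha=1.6,beta=20)
b=cv2.resize(a,None,fx=7,fy=7,interpolation=cv2.INTER_CUBIC)
cv2.imwrite('pics/s12.png',b);print(monitor.observe()['q'])"
```

```text
time: 8.6
position: [0.3987, 0.1133, 0.0337]
tcp_rot: [[-0.017, -0.0, 1.0], [-1.0, -0.0, -0.017], [0.0, -1.0, -0.0]]
contact_force: [-0.3, 0.9, 0.5]
opening: 0.0002
[-21.44394993  49.16257136   2.024921   127.04675195 -22.06683557
   4.07074835 -89.07668165]
```

View pics/s12.png

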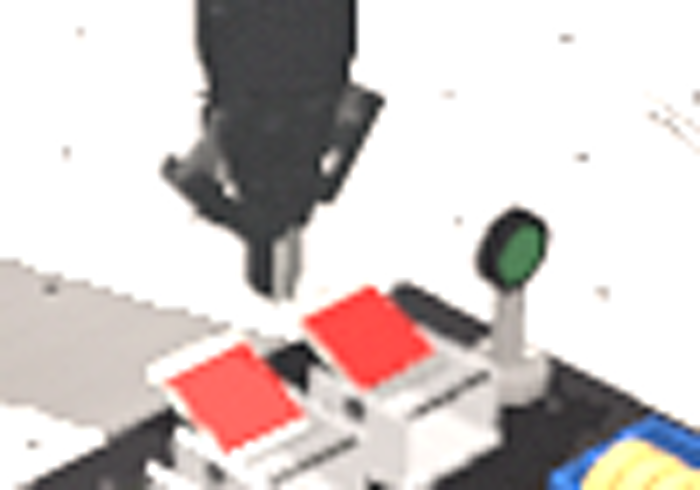

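```bash
python3 -m pendant '[{"tx":0,"ty":0,"tz":0.25,"spin":0,"fingers":-1},{"tx":0,"ty":0,"tz":0.28,"spin":0,"fingers":-1},{"tx":0,"ty":-0.1,"tz":0.1,"spin":0,"fingers":-1},{"tx":0,"ty":-0.16,"tz":0.1,"spin":0,"fingers":-1},{"tx":0,"ty":-0.16,"tz":0.1,"spin":0,"fingers":-1},{"tx":0,"ty":-0.14,"tz":0.1,"spin":0,"fingers":-1},{"tx":0,"ty":-0.12,"tz":0.12,"spin":0,"fingers":-1},{"tx":0,"ty":-0.12,"tz":0.12,"spin":0,"fingers":-1}]'; python3 -c "
from h import *
a=cams.grab_frame('scene')[130:200,270:370,::-1];a=cv2.convertScaleAbs(a,alpha=1.6,beta=20)
b=cv2.resize(a,None,fx=7,fy=7,interpolation=cv2.INTER_CUBIC)
cv2.imwrite('pics/s13.png',b)"
```

```text
time: 9.45
position: [0.434, 0.1134, 0.0577]
tcp_rot: [[-0.016, 0.0, 1.0], [-1.0, 0.0, -0.016], [-0.0, -1.0, 0.0]]
contact_force: [-0.1, 0.5, -0.0]
opening: 0.0001
```

View pics/s13.png

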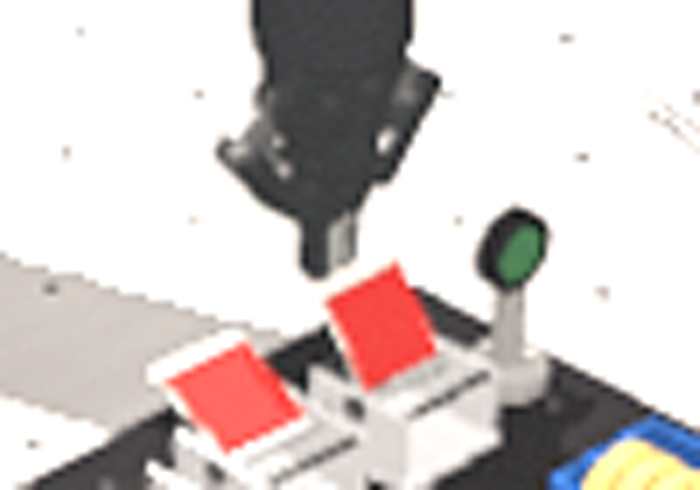

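```bash
python3 -m pendant '[{"tx":0,"ty":-0.06,"tz":0.15,"spin":0,"fingers":-1},{"tx":0,"ty":-0.07,"tz":0.15,"spin":0,"fingers":-1},{"tx":0,"ty":-0.07,"tz":0.15,"spin":0,"fingers":-1},{"tx":0,"ty":-0.07,"tz":0.18,"spin":0,"fingers":-1},{"tx":0,"ty":-0.05,"tz":0.2,"spin":0,"fingers":-1}]'; python3 -m pendant '[{"tx":0,"ty":-0.04,"tz":0.2,"spin":0,"fingers":-1},{"tx":0,"ty":-0.02,"tz":0.2,"spin":0,"fingers":-1},{"tx":0,"ty":0,"tz":0.2,"spin":0,"fingers":-1},{"tx":0,"ty":0,"tz":0.2,"spin":0,"fingers":-1},{"tx":0,"ty":0,"tz":0.1,"spin":0,"fingers":-1},{"tx":0,"ty":0,"tz":0,"spin":0,"fingers":-1}]'; python3 -c "
from h import *
a=cams.grab_frame('scene')[130:200,270:370,::-1];a=cv2.convertScaleAbs(a,alpha=1.6,beta=20)
b=cv2.resize(a,None,fx=7,fy=7,interpolation=cv2.INTER_CUBIC)
cv2.imwrite('pics/s14.png',b)"
```

```text
time: 10.0
position: [0.459, 0.113, 0.0671]
tcp_rot: [[-0.016, 0.0, 1.0], [-1.0, 0.0, -0.016], [-0.0, -1.0, 0.0]]
contact_force: [-0.5, 0.0, -0.3]
opening: 0.0001
time: 10.6
position: [0.4857, 0.1125, 0.0686]
tcp_rot: [[-0.016, 0.0, 1.0], [-1.0, 0.0, -0.016], [-0.0, -1.0, 0.0]]
contact_force: [-0.9, 0.9, -0.9]
opening: 0.0001
```

View pics/s14.png

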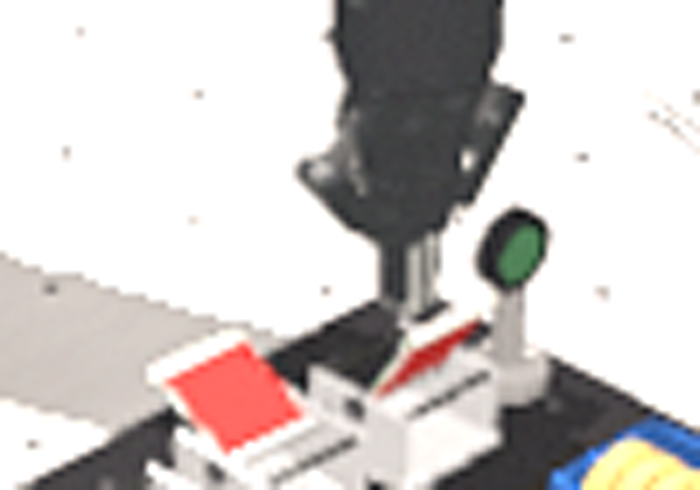

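Past upright and falling; lift away and check.

```bash
python3 -m pendant '[{"tx":0,"ty":-0.3,"tz":0,"spin":0,"fingers":-1},{"tx":0,"ty":-0.8,"tz":-0.2,"spin":0,"fingers":-1},{"tx":0,"ty":-0.8,"tz":-0.8,"spin":0,"fingers":-1},{"tx":0,"ty":-0.8,"tz":-0.9,"spin":0,"fingers":-1},{"tx":0,"ty":-0.8,"tz":-0.9,"spin":0,"fingers":-1},{"tx":0,"ty":-0.5,"tz":0,"spin":0,"fingers":-1},{"tx":0,"ty":0,"tz":0,"spin":0,"fingers":-1},{"tx":0,"ty":0,"tz":0,"spin":0,"fingers":-1},{"tx":0,"ty":0,"tz":0,"spin":0,"fingers":-1},{"tx":0,"ty":0,"tz":0,"spin":0,"fingers":-1}]'; python3 -c "
from h import *
a=cams.grab_frame('scene');cv2.imwrite('pics/s15full.png',a[:,:,::-1]);a=a[130:280,210:410,::-1]
b=cv2.resize(a,None,fx=4,fy=4,interpolation=cv2.INTER_CUBIC)
cv2.imwrite('pics/s15.png',b);print(monitor.observe()['contact_force'])"
```

```text
time: 11.65
position: [0.4014, 0.1137, 0.1881]
tcp_rot: [[-0.016, -0.001, 1.0], [-1.0, -0.0, -0.016], [0.0, -1.0, -0.001]]
contact_force: [0.2, 0.3, -0.5]
opening: -0.0
[-0.31199723 -0.25726887  0.4046313 ]
```

View pics/s15.png

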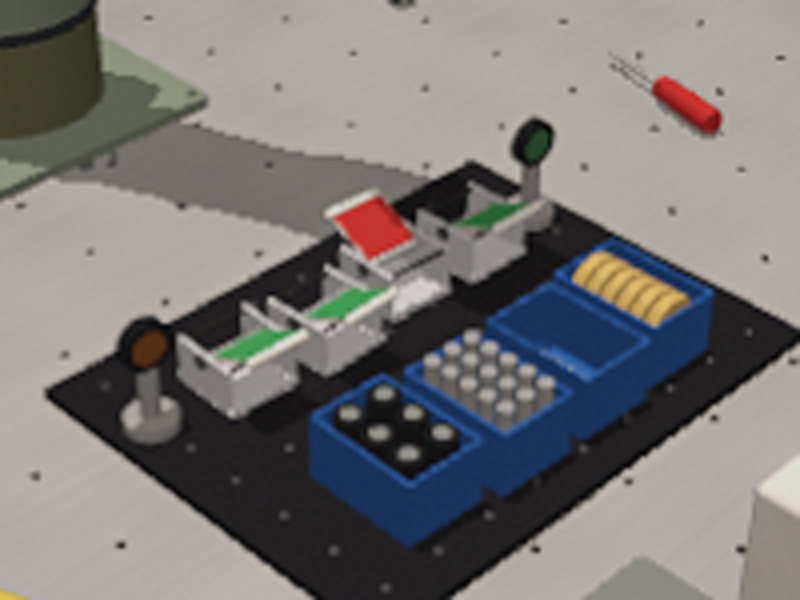

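View pics/s15full.png

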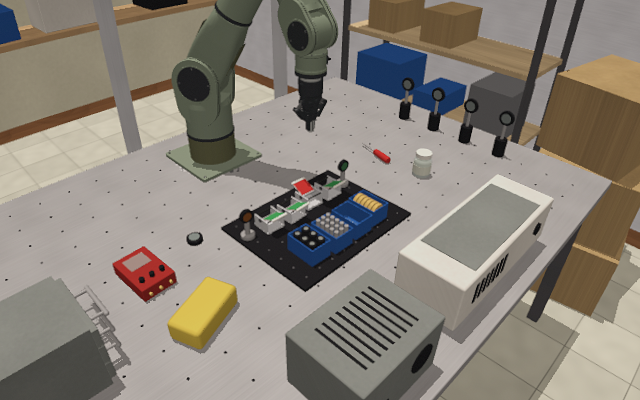

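The tags read, left to right, green, red, green and green. The red one stands before the near-empty bin, nothing loose has moved, and the arm is clear.

```bash
python3 -c "
from bench import ticket
print(ticket.finish_job())"
```

```text
the job is handed in; nothing more can be done
None
```

The tags now read correctly, and I handed the job in at about 11.7 s. With the shut fingertips I flipped two tags from red to green: the one in front of the rings bin and the one in front of the posts bin. The holders bin's tag was already green and the nearly empty bin's tag already red, so I left both alone.

- **Final picture:** from the robot's left the tags are rings green, nearly empty red, posts green and holders green. Each rests at its stop, both lens mounts and the other loose things look unmoved, and the arm is clear above the board.
- **Forces:** wrist force readings were about 2 N or less, taken at the end of each move rather than continuously.
- **One disagreement:** in the pictures the shut fingertips sat about 19 mm higher than the reported TCP. I lowered the pushes to allow for that, and both tags flipped on the first try.

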